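# Make up two cooking kits on the serving boards

### The job

Make up two kits from the row of stock. Pasta kit, on the straight-sided board: the pepper mill in the well next to the handle and the garlic in the other well; fish kit, on the round-ended board: the salt shaker in the well next to the handle and the lemon in the other well. Set each thing down gently in the middle of its well (mill, shaker and garlic upright), and leave the spice jar, the mug and the orange pot where they stand.

Things in the scene. Friction and masses are not known exactly. Their poses are not given: they have to be found in the camera images.
- straight_board: Straight-sided board: a rectangle 188 mm long without handle, wood, fixed, 94 mm wide, 14 mm high. Two round wells 82 mm across, 8 mm deep (floor z = 6 mm), in line; flat handle with a hole at one end (tip 130 mm from the origin). Origin: underside midway between the wells; z up; local +y points to the handle. Well by the handle: centre at local (0, +46 mm); other: (0, -46 mm). 
- round_board: Round-ended board: like a figure eight, 186 mm long without handle, wood, fixed, 94 mm wide, 14 mm high. Two round wells 82 mm across, 8 mm deep (floor z = 6 mm), in line; flat handle with a hole at one end (tip 130 mm from the origin). Origin: underside midway between the wells; z up; local +y points to the handle. Well by the handle: centre at local (0, +46 mm); other: (0, -46 mm). 
- pepper_mill: Turned wooden pepper mill, upright, 170 mm tall, 0.18 kg; round body up to 58 mm across below 122 mm, head up to 49 mm across from 123 to 159 mm, 12 mm knob on top. The head does not turn here. Origin: centre of the underside, z up its axis.
- garlic: Whole garlic bulb, 60 mm across, 59 mm tall with its tip up, 0.04 kg. Origin: centre of the underside, z up; widest about 25 mm up.
- salt_shaker: Small glass salt shaker with a grey domed cap, upright, 90 mm tall, 44 mm across (cap 34 mm across above 74 mm), 0.1 kg. Origin: centre of the underside, z up.
- lemon_mid (a point): The middle of the lemon, which lies on its side: 71 mm long along its local x, 53 mm wide along local y, 51 mm tall, 0.085 kg; this point starts 25.5 mm above the surface under it.
- spice_jar: Glass spice jar with a dark brown screw cap, 105 mm tall, 44 mm across, standing in the stock row; not part of either kit, to be left where it is. Origin: centre of the underside.
- mug: White speckled mug, 106 mm tall, 84 mm across (120 mm with its handle); a bystander to be left alone. Origin: centre of the underside.
- orange_pot: Small orange glazed pot, 93 mm tall, 97 mm across; a bystander to be left alone. Origin: centre of the underside.

How it is judged:
At the end, for the whole second after the job is handed in: Mill by the handle and garlic in the other well of the straight board; shaker by the handle and lemon in the other well of the round-ended board; each within 15 mm of the well centre along and across the board and on its floor; mill, garlic, shaker within 0.15 rad of upright; all at rest (x of pepper_mill in the frame of straight_board between -0.015 and 0.015 m and y of pepper_mill in the frame of straight_board between 0.031 and 0.061 m and z of pepper_mill in the frame of straight_board between 0.002 and 0.011 m and angle between each of pepper_mill, garlic, salt_shaker's own z axis and vertical below 0.15 rad and x of garlic in the frame of straight_board between -0.015 and 0.015 m and y of garlic in the frame of straight_board between -0.061 and -0.031 m and z of garlic in the frame of straight_board between 0.002 and 0.011 m and x of salt_shaker in the frame of round_board between -0.015 and 0.015 m and y of salt_shaker in the frame of round_board between 0.031 and 0.061 m and z of salt_shaker in the frame of round_board between 0.002 and 0.011 m and x of lemon_mid in the frame of round_board between -0.015 and 0.015 m and y of lemon_mid in the frame of round_board between -0.061 and -0.031 m and z of lemon_mid in the frame of round_board between 0.022 and 0.048 m and linear speed of each of pepper_mill, garlic, salt_shaker, lemon below 0.02 m/s); the robot touches nothing.
It fails at once if the spice jar, the mug or the orange pot is pushed more than 25 mm from where it stood (distance of any of spice_jar, mug, orange_pot from where it was at the start of the episode above 0.025 m).
It fails at once if a kit thing is dropped (falls free of the fingers faster than 0.7 m/s, about 25 mm) ((linear speed of pepper_mill above 0.7 m/s and contact force between the fingers and pepper_mill below 0.05 N) or (linear speed of garlic above 0.7 m/s and contact force between the fingers and garlic below 0.05 N) or (linear speed of salt_shaker above 0.7 m/s and contact force between the fingers and salt_shaker below 0.05 N) or (linear speed of lemon above 0.7 m/s and contact force between the fingers and lemon below 0.05 N)).
It also fails if it takes over 93 s, if anything falls off the work surface, if the arm or the gripper's body presses on something with over 40 N, if the wrist force passes 120 N, or if a joint passes its speed limit or range.

### The arm

A 6-joint arm with a two-finger parallel gripper is mounted at the origin on a cart in front of the work surface, level with it; the furniture and walls round the work are solid. World frame = base frame: x ahead of the robot, y to its left, z up, the work surface at z = 0. Lengths are in m, angles in rad, forces in N, time in s.
With the tool pointing down it reaches from about 0.35 to 0.775 m from the base axis. Payload 7.3 kg.
Tool frame: the origin (TCP) lies at the centre of the arm's flange, where the gripper is bolted on; the fingertips stand 178 mm ahead of it and the grasp point (between the pads) lies 159 mm ahead of it; z points along the fingers, y is the line along which they close (so a half turn about z gives the same grasp; the last joint's range is limited). The gripper opens to 92 mm and grips with 3 to 60 N. Pads are 19 mm wide; open, the fingers measure 130 mm over their backs; the gripper's body (75 mm by 190 mm) begins 47 mm behind the grasp point.
Start: joints at [0.96, 0.342, 1.524, -0, 1.275, -0.146], TCP at [0.235, 0.469, 0.405] pointing down, gripper open.
Joint ranges: [-2.53, 2.53], [-0.77, 2.02], [0.04, 2.7], [-1, 4.14], [0.28, 2.66], [-3.11, 3.11]. Speed limits (rad/s): [2.57, 2.57, 3.14, 3.14, 3.14, 3.14].

### API

Orientations are given as [roll, pitch, yaw] about the fixed x, y, z axes, in that order (R = Rz(yaw) Ry(pitch) Rx(roll)).
In Python, from cell import robot, imaging, ticket, observe gives the robot as it stands (robot), with the cameras (imaging), the readings as plain functions and the job (ticket).
- The arm moves only by the shell command python3 drive.py [OPENING] [FORCE], which reads ROWS from standard input. ROWS is a JSON list of rows, 1 to 8 of them, each an object with the fields sx, sy, sz (the shift in a scale on which 1.0 is 1 m), ax, ay, az (a rotation vector in a scale on which 1.0 is 180 degrees); a field left out counts as zero; each row shifts and turns the commanded pose from where the row before left it, along the tool's axes as they then stand; what a row does not reach is not made up. A row lasts 1/12 s, in which the tool goes at most 0.0417 m and 0.125 rad, less where a joint would pass 70% of its speed; a pose out of reach is approached as far as the arm can. OPENING is the finger opening in m, set as the command begins (- or left out keeps the last). The fingers move at their own pace and stop on an object; FORCE is the grip in N (left out, the last holds). Time passes only in rows, so rows that do not move let the fingers close. It prints the time, the measured TCP pose, the force, the opening and the grip force at its end. No shift or turn number may pass 1 either way. Input that does not fit is refused with a message, and nothing moves.
- observe(): the state, without advancing time (a new reading comes with each control period).
- imaging.read_camera(name): name is "side" or "top" or "wrist"; returns a dict with "image" (400x640x3 uint8, red, green, blue), "fx", "fy", "cx", "cy" (pixels), "pose" (4x4, takes a point from camera to world coordinates). Camera axes: x right, y down, z forward; pixel columns grow to the right and rows downward; lengths in m; the calibration is good to about 2 mm. The wrist camera is an equidistant fisheye: a pixel r from the principal point sees the ray r / f radians off the axis. A picture is of the moment at which its call begins. There is no depth.
- ticket.hand_in(): hands the job in; it is judged then, once.
The state is a dict: "time": time; "qpos": joint angles; "qvel": joint speeds; "joint_efforts": joint torques, N m; "tool_pos": TCP position; "tool_rot": TCP orientation; "contact_force": force on the tool from outside, world axes, zero at the start; "torque": the same for the moment, N m; "opening": finger opening in m; "grip_force": force on a finger pad.
Only numpy, scipy, OpenCV 4.12 (cv2) and the standard library are available. Lean on these libraries where they do the work, as an engineer would, in place of code of your own. Each camera call takes 0.05 s, during which the arm holds its last target. There are 200 camera calls.

## Working session

There is one attempt and no reset: what is moved stays moved. The work goes in short steps, Python scripts to look and compute and a shell command to move; the robot and the scene stay as the last step left them, time stands still between calls to the robot, and variables do not carry over. Pictures are saved under pics/ and viewed, at most 14 in all, crops included, and the job is handed in when it is done.

```bash
ls; mkdir -p pics; python3 - <<'E'
from cell import robot, imaging, ticket, observe
import cv2,numpy as np
for n in ["top","side"]:
    c=imaging.read_camera(n); cv2.imwrite(f"pics/{n}0.png",c["image"][:,:,::-1]); print(n,c["fx"],c["fy"],c["cx"],c["cy"]); print(np.round(c["pose"],4).tolist())
s=observe(); print({k:np.round(v,3).tolist() for k,v in s.items()})
E
```

```text
cell.py
drive.py
pics
top 403.5875691628656 403.5875691628656 321.5405152340817 206.88535425514172
[[0.0251, -0.991, 0.1316, 0.3756], [-0.9997, -0.0243, 0.0077, -0.0288], [-0.0044, -0.1318, -0.9913, 1.4116], [0.0, 0.0, 0.0, 1.0]]
side 402.1874041635939 402.1874041635939 318.32777289269717 203.8526774397339
[[0.9853, -0.1433, 0.0931, 0.4454], [-0.1709, -0.8269, 0.5358, -0.5956], [0.0002, -0.5438, -0.8392, 0.961], [0.0, 0.0, 0.0, 1.0]]
{'time': 0.1, 'qpos': [0.96, 0.343, 1.525, -0.0, 1.275, -0.146], 'qvel': [-0.002, -0.001, -0.001, -0.001, 0.0, 0.001], 'joint_efforts': [0.001, -43.2, -24.47, 0.072, 0.053, -0.0], 'tool_pos': [0.235, 0.469, 0.404], 'tool_rot': [-3.14, -0.0, 2.677], 'contact_force': [0.66, -0.326, -0.066], 'torque': [-0.014, 0.016, -0.026], 'grip_force': 0.0, 'opening': 0.092}
```

View pics/top0.png

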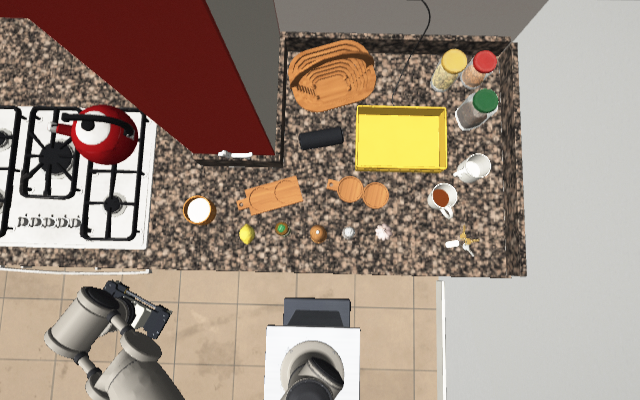

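View pics/side0.png

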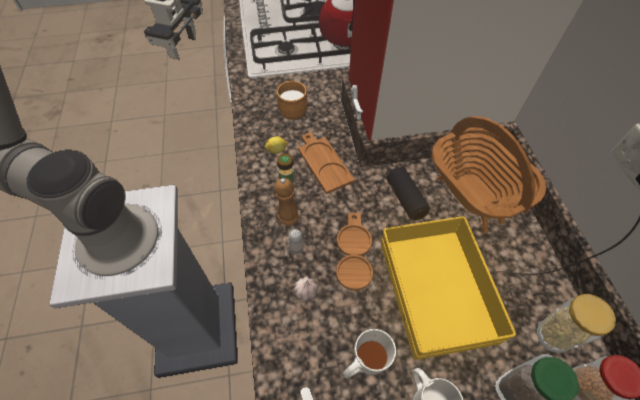

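The top view shows the stock row: lemon (247,233), spice jar (282,229), mill (317,232), shaker (348,232) and garlic (382,232). The straight board is near (272,196) with its handle to the left, and the round board near (362,190), also with its handle to the left. The pot is at (198,209) and the mug at (442,198). I'll enlarge both views.

```bash
python3 - <<'E'
import cv2
a=cv2.imread("pics/top0.png")[168:250,230:400]; cv2.imwrite("pics/topc.png",cv2.resize(a,None,fx=4.7,fy=4.7,interpolation=cv2.INTER_CUBIC))
a=cv2.imread("pics/side0.png")[125:305,255:385]; cv2.imwrite("pics/sidec.png",cv2.resize(a,None,fx=3.3,fy=3.3,interpolation=cv2.INTER_CUBIC))
E
```

```text
(no output)
```

View pics/topc.png

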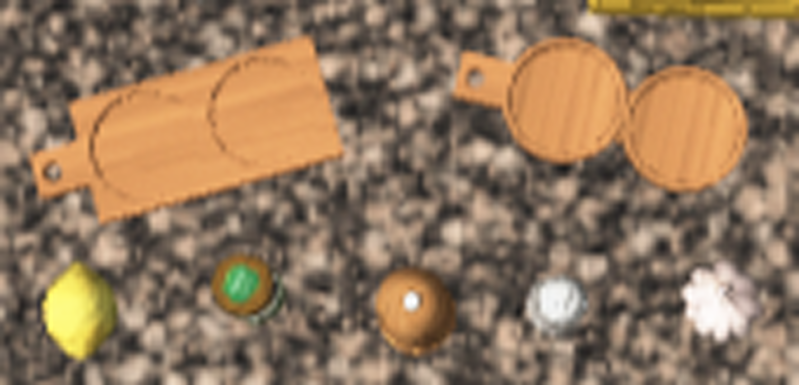

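View pics/sidec.png

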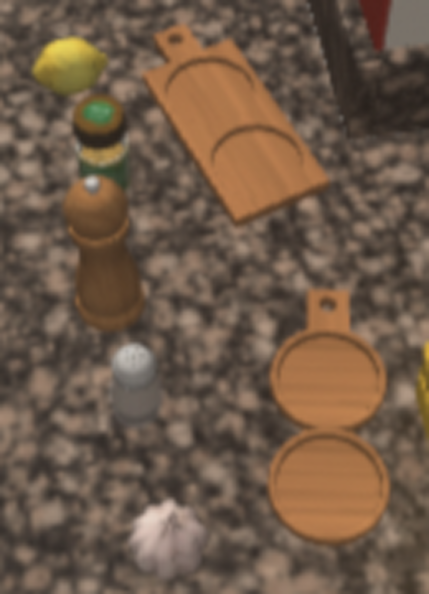

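```bash
cat > h.py <<'E'
from cell import robot, imaging, ticket, observe
import numpy as np
from scipy.spatial.transform import Rotation as R
def ray(c,u,v,z):
    d=c["pose"][:3,:3]@np.array([(u-c["cx"])/c["fx"],(v-c["cy"])/c["fy"],1]); o=c["pose"][:3,3]
    return (o+d*(z-o[2])/d[2])[:2]
def go(x,y,z,yaw):
    "tool-frame shift from current measured pose to flange target pointing down with tool yaw"
    s=observe(); A=R.from_euler("xyz",s["tool_rot"]); B=R.from_euler("xyz",[np.pi,0,yaw])
    d=A.inv().apply(np.array([x,y,z])-s["tool_pos"]); r=(A.inv()*B).as_rotvec()
    print("shift",d.round(4),"rot",r.round(3))
E
python3 - <<'E'
from h import *
T=imaging.read_camera("top");S=imaging.read_camera("side")
t=lambda u,v,z:ray(T,(u+.5)/4.7-.5+230,(v+.5)/4.7-.5+168,z)
s=lambda u,v,z:ray(S,(u+.5)/3.3-.5+255,(v+.5)/3.3-.5+125,z)
P=lambda n,*a:print(n,*[np.round(x,4) for x in a])
P("lemon",t(79,310,.0255),s(70,66,.0255))
P("lemon ends",t(79,262,.0255),t(79,358,.0255))
P("jar",t(243,285,.105),s(99,115,.105))
P("mill",t(411,300,.165),s(92,185,.165))
P("shaker",t(557,300,.087),s(133,357,.085))
P("garlic",t(720,302,.03),s(170,510,.058),s(168,541,.028))
tc=np.array([t(*p,.014) for p in [(72,103),(312,38),(343,153),(100,220)]]);sc=np.array([s(*p,.014) for p in [(145,75),(232,38),(328,182),(238,222)]])
P("sb top",tc,tc.mean(0)); P("sb side",sc,sc.mean(0)); P("sb hole",t(52,171,.014),s(178,39,.014))
P("rb top",t(565,100,.014),t(687,128,.014),t(475,78,.014)); P("rb side",s(329,380,.014),s(329,485,.014),s(327,303,.014))
P("mug",ray(T,442,197,.1),ray(S,374,352,.1)); P("pot",ray(T,199,209,.09),ray(S,292,95,.09))
E
```

```text
lemon [0.4609 0.2379] [0.458  0.2368]
lemon ends [0.496  0.2396] [0.4259 0.2361]
jar [0.476  0.1101] [0.4744 0.1088]
mill [ 0.4643 -0.0071] [ 0.4589 -0.0059]
shaker [ 0.4723 -0.1077] [ 0.4709 -0.1108]
garlic [ 0.478  -0.2298] [ 0.4804 -0.2252] [ 0.4764 -0.2366]
sb top [[0.6162 0.253 ]
 [0.6701 0.0751]
 [0.5833 0.0491]
 [0.5287 0.2278]] [0.5996 0.1512]
sb side [[0.526  0.2241]
 [0.6145 0.2557]
 [0.6675 0.0736]
 [0.5813 0.0449]] [0.5973 0.1496]
sb hole [0.5645 0.2653] [0.5635 0.2632]
rb top [ 0.6274 -0.1156] [ 0.6084 -0.2069] [ 0.6425 -0.048 ]
rb side [ 0.6252 -0.1193] [ 0.6054 -0.2078] [ 0.6394 -0.0484]
mug [ 0.5922 -0.4133] [ 0.5918 -0.4237]
pot [0.5341 0.3863] [0.5303 0.3745]
```

Pixel positions from the two crops, which agree within about 5 mm:

| Item | World position (x, y) |
|---|---|
| Garlic | (.478, -.231) |
| Mill | (.461, -.007) |
| Shaker | (.4715, -.109) |
| Lemon (lying along x) | (.4595, .2375) |
| Mill well | (.585, .194) |
| Garlic well | (.612, .106) |
| Shaker well | (.626, -.1175) |
| Lemon well | (.607, -.207) |

I'll take the garlic first, then the mill, lemon and shaker.

```bash
python3 - <<'E'
from h import *
T=imaging.read_camera("top");S=imaging.read_camera("side")
for z in (0,.1,.2,.3,.4,.5,.6): print(z,"cab handle",ray(T,235,154,z).round(3),ray(S,356,100,z).round(3),"cab corner",ray(T,274,154,z).round(3),ray(S,375,137,z).round(3),"wall",ray(T,284,164,z).round(3),ray(S,362,166,z).round(3))
go(.478,-.231,.40,2.1)
E
```

```text
0 cab handle [0.747 0.298] [0.751 0.413] cab corner [0.75  0.158] [0.774 0.238] wall [0.715 0.12 ] [0.706 0.13 ]
0.1 cab handle [0.721 0.275] [0.719 0.308] cab corner [0.724 0.145] [0.74  0.151] wall [0.691 0.11 ] [0.679 0.055]
0.2 cab handle [0.695 0.252] [0.688 0.203] cab corner [0.697 0.131] [0.705 0.064] wall [0.667 0.099] [ 0.652 -0.021]
0.3 cab handle [0.668 0.229] [0.656 0.098] cab corner [0.671 0.118] [ 0.671 -0.023] wall [0.643 0.089] [ 0.625 -0.096]
0.4 cab handle [0.642 0.205] [ 0.624 -0.007] cab corner [0.644 0.105] [ 0.637 -0.109] wall [0.619 0.078] [ 0.597 -0.172]
0.5 cab handle [0.616 0.182] [ 0.592 -0.112] cab corner [0.618 0.092] [ 0.603 -0.196] wall [0.595 0.068] [ 0.57  -0.247]
0.6 cab handle [0.589 0.159] [ 0.56  -0.217] cab corner [0.591 0.078] [ 0.569 -0.283] wall [0.571 0.057] [ 0.543 -0.323]
shift [-0.5309 -0.5172  0.0047] rot [-0.     0.     0.577]
```

The manual's scale: turns go in shares of 180 degrees. Converting my numbers, 0.116 rad / 3.1416 = 0.0369.

```bash
echo '[{"sx": -0.028,"sy": -0.027},{"sx": -0.028,"sy": -0.027},{"sx": -0.028,"sy": -0.027},{"sx": -0.028,"sy": -0.027},{"sx": -0.028,"sy": -0.027},{"sx": -0.028,"sy": -0.027},{"sx": -0.028,"sy": -0.027},{"sx": -0.028,"sy": -0.027}]' | python3 drive.py 0.092 10
echo '[{"sx": -0.028,"sy": -0.027},{"sx": -0.028,"sy": -0.027},{"sx": -0.028,"sy": -0.027},{"sx": -0.028,"sy": -0.027},{"sx": -0.028,"sy": -0.027},{"sx": -0.028,"sy": -0.027},{"sx": -0.028,"sy": -0.027},{"sx": -0.028,"sy": -0.027}]' | python3 drive.py
echo '[{"sx": -0.028,"sy": -0.027},{"sx": -0.028,"sy": -0.027},{"sx": -0.028,"sy": -0.027},{"az": 0.0369},{"az": 0.0369},{"az": 0.0369},{"az": 0.0369},{"az": 0.0369}]' | python3 drive.py
python3 -c "
from h import *
go(.478,-.231,.189,2.1)"
```

```text
time: 0.97
tool_pos: [0.3387, 0.1741, 0.4049]
tool_rot: [3.141, 0.001, 2.677]
contact_force: [1.5, 0.3, 0.7]
opening: 0.0917
grip_force: 0.0
time: 1.63
tool_pos: [0.4423, -0.1197, 0.4048]
tool_rot: [3.141, 0.0, 2.676]
contact_force: [0.6, 1.5, 1.1]
opening: 0.0919
grip_force: 0.0
time: 2.3
tool_pos: [0.4809, -0.2279, 0.4045]
tool_rot: [-3.142, -0.0, 2.091]
contact_force: [-0.5, -0.2, -0.4]
opening: 0.0921
grip_force: 0.0
shift [-0.0013 -0.004   0.2155] rot [-0.    -0.    -0.009]
```

```bash
cat >> h.py <<'E'
def proj(c,p):
    q=np.linalg.inv(c["pose"])@np.append(p,1); r=np.hypot(q[0],q[1]); th=np.arctan2(r,q[2])
    return np.array([c["cx"]+c["fx"]*th*q[0]/r, c["cy"]+c["fy"]*th*q[1]/r])
E
python3 - <<'E'
from h import *
import cv2
c=imaging.read_camera("wrist"); im=c["image"][:,:,::-1].copy()
for p in [(.478,-.231,.03),(.4715,-.109,.09),(.461,-.0065,.17),(.626,-.1175,.006),(.607,-.207,.006),(.4595,.2375,.0255),(.585,.194,.006),(.612,.106,.006)]:
    u=proj(c,p); print(p,u.round()); cv2.circle(im,tuple(int(x) for x in u.round()),2,(255,0,255),-1)
cv2.imwrite("pics/w1.png",im)
E
```

```text
(0.478, -0.231, 0.03) [316. 177.]
(0.4715, -0.109, 0.09) [373.  78.]
(0.461, -0.0065, 0.17) [443. -42.]
(0.626, -0.1175, 0.006) [457. 156.]
(0.607, -0.207, 0.006) [410. 205.]
(0.4595, 0.2375, 0.0255) [ 470. -103.]
(0.585, 0.194, 0.006) [524. -30.]
(0.612, 0.106, 0.006) [519.  21.]
```

View pics/w1.png

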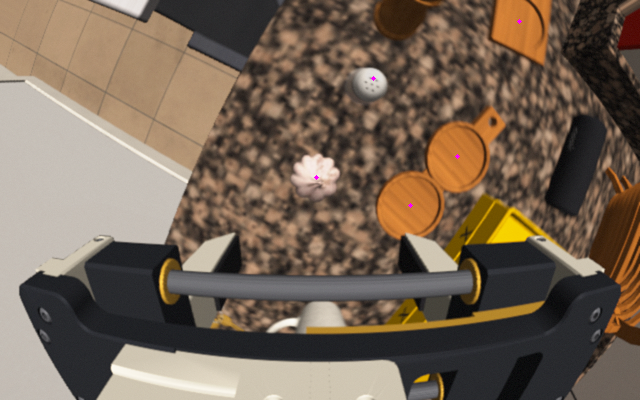

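The predicted points land on the garlic (316,177), the shaker (373,78) and both round-board wells, so the measurements hold. Descending onto the garlic.

```bash
echo '[{"sx": -0.001,"sy": -0.004,"sz": 0.034},{"sz": 0.036},{"sz": 0.036},{"sz": 0.036},{"sz": 0.036},{"sz": 0.025},{"sz": 0.0125},{}]' | python3 drive.py
echo '[{},{},{},{},{},{},{},{}]' | python3 drive.py 0.03 8
```

```text
time: 3.02
tool_pos: [0.477, -0.23, 0.1861]
tool_rot: [-3.139, -0.006, 2.099]
contact_force: [0.1, 0.3, -0.3]
opening: 0.0918
grip_force: 0.0
time: 3.68
tool_pos: [0.4781, -0.2307, 0.1899]
tool_rot: [3.141, 0.001, 2.097]
contact_force: [-0.8, 0.2, 6.6]
opening: 0.0573
grip_force: 8.0
```

```bash
echo '[{"sz": -0.01},{"sz": -0.025},{"sz": -0.035},{"sz": -0.035},{"sz": -0.035},{"sz": -0.02},{}]' | python3 drive.py
python3 -c "
from h import *
go(.612,.106,.35,2.1)"
```

```text
time: 4.27
tool_pos: [0.4786, -0.2309, 0.3546]
tool_rot: [3.137, 0.008, 2.097]
contact_force: [1.4, -0.8, -0.8]
opening: 0.0571
grip_force: 8.0
shift [0.2244 0.2845 0.004 ] rot [ 0.004  0.008 -0.003]
```

Scaled: -0.12 rad / 3.1416 = -0.0382.

```bash
echo '[{"sx": 0.012,"sy": 0.0145},{"sx": 0.0224,"sy": 0.0284},{"sx": 0.0224,"sy": 0.0284},{"sx": 0.0224,"sy": 0.0284},{"sx": 0.0224,"sy": 0.0284},{"sx": 0.0224,"sy": 0.0284},{"sx": 0.0224,"sy": 0.0284},{"sx": 0.0224,"sy": 0.0284}]' | python3 drive.py
echo '[{"sx": 0.0224,"sy": 0.0284},{"sx": 0.0224,"sy": 0.0284},{"sx": 0.01,"sy": 0.0139},{"az": -0.0382},{"az": -0.0382},{"az": -0.0382},{"az": -0.0382},{"az": -0.0382}]' | python3 drive.py
python3 -c "
from h import *
go(.612,.106,.196,2.8)"
```

```text
time: 4.93
tool_pos: [0.5777, 0.0243, 0.3484]
tool_rot: [-3.14, -0.001, 2.097]
contact_force: [0.9, -0.7, -0.7]
opening: 0.0568
grip_force: 8.0
time: 5.6
tool_pos: [0.611, 0.1055, 0.3481]
tool_rot: [-3.141, -0.002, 2.703]
contact_force: [-0.0, 0.6, 0.1]
opening: 0.057
grip_force: 8.0
shift [-0.001   0.001   0.1521] rot [-0.001 -0.002 -0.097]
```

```bash
echo '[{"sx": -0.001,"sy": 0.001,"sz": 0.02},{"sz": 0.035},{"sz": 0.035},{"sz": 0.03},{"sz": 0.015},{"sz": 0.008},{"sz": 0.004},{}]' | python3 drive.py
echo '[{"sz": 0.002},{"sz": 0.002},{}]' | python3 drive.py
```

```text
time: 6.27
tool_pos: [0.6126, 0.1059, 0.2017]
tool_rot: [-3.141, -0.001, 2.697]
contact_force: [0.0, -0.5, -0.6]
opening: 0.0563
grip_force: 8.0
time: 6.52
tool_pos: [0.6129, 0.1059, 0.199]
tool_rot: [3.141, 0.001, 2.697]
contact_force: [-0.8, -0.2, -0.6]
opening: 0.0568
grip_force: 8.0
```

```bash
echo '[{"sz": 0.002},{"sz": 0.001},{},{}]' | python3 drive.py
echo '[{},{},{},{},{}]' | python3 drive.py 0.085
echo '[{"sz": -0.015},{"sz": -0.035},{"sz": -0.035},{"sz": -0.035},{"sz": -0.035},{"sz": -0.035},{"sz": -0.01},{}]' | python3 drive.py 0.092
python3 - <<'E'
from h import *
import cv2
c=imaging.read_camera("wrist"); im=c["image"][:,:,::-1].copy()
for p in [(.612,.106,.03),(.585,.194,.006),(.461,-.0065,.17),(.4595,.2375,.0255)]:
    u=proj(c,p); print(p,u.round()); cv2.circle(im,tuple(int(x) for x in u.round()),2,(255,0,255),-1)
cv2.imwrite("pics/w2.png",im)
go(.461,-.0065,.40,np.pi)
E
```

```text
time: 6.85
tool_pos: [0.6128, 0.1059, 0.1959]
tool_rot: [3.141, 0.001, 2.697]
contact_force: [-0.8, 0.0, 4.9]
opening: 0.0571
grip_force: 8.0
time: 7.27
tool_pos: [0.6126, 0.1058, 0.195]
tool_rot: [-3.141, -0.0, 2.697]
contact_force: [0.8, -0.9, -0.1]
opening: 0.0834
grip_force: 0.0
time: 7.93
tool_pos: [0.6129, 0.1059, 0.399]
tool_rot: [3.138, 0.006, 2.697]
contact_force: [0.1, -0.1, 0.1]
opening: 0.0919
grip_force: 0.0
(0.612, 0.106, 0.03) [318. 174.]
(0.585, 0.194, 0.006) [375. 119.]
(0.461, -0.0065, 0.17) [106. 107.]
(0.4595, 0.2375, 0.0255) [365.   8.]
shift [ 0.0885 -0.1667 -0.0043] rot [ 0.001  0.002 -0.445]
```

View pics/w2.png

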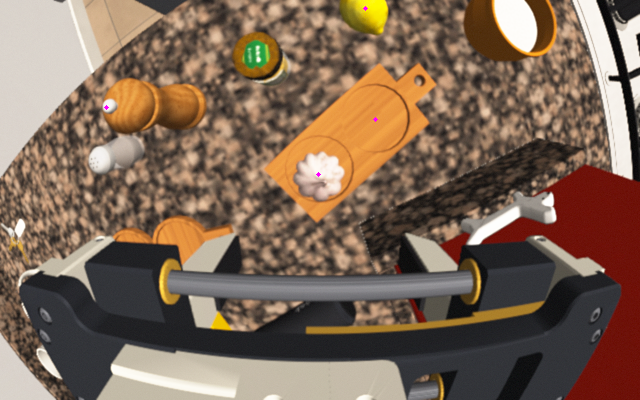

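The garlic sits upright in its well at (319,175), and the other well is at (375,119). The mill knob at (109,106) matches its prediction, so the mill is next.

Scaled: -0.111 rad / 3.1416 = -0.0353.

```bash
echo '[{"sx": 0.0177,"sy": -0.0333},{"sx": 0.0177,"sy": -0.0333},{"sx": 0.0177,"sy": -0.0333},{"sx": 0.0177,"sy": -0.0333},{"sx": 0.0177,"sy": -0.0333},{"az": -0.0353},{"az": -0.0353},{"az": -0.0353}]' | python3 drive.py
echo '[{"az": -0.0353},{}]' | python3 drive.py
python3 -c "
from h import *
go(.461,-.0065,.30,np.pi)"
```

```text
time: 8.65
tool_pos: [0.4601, -0.0068, 0.3931]
tool_rot: [3.141, -0.004, 3.034]
contact_force: [-0.2, 0.7, 0.4]
opening: 0.0916
grip_force: 0.0
time: 8.82
tool_pos: [0.4606, -0.0064, 0.393]
tool_rot: [3.141, -0.004, -3.139]
contact_force: [-0.4, -1.2, -0.1]
opening: 0.0919
grip_force: 0.0
shift [-0.0008 -0.0001  0.093 ] rot [ 0.001 -0.004  0.003]
```

```bash
echo '[{"sx": -0.001,"sz": 0.02},{"sz": 0.03},{"sz": 0.025},{"sz": 0.012},{"sz": 0.006},{}]' | python3 drive.py
echo '[{},{},{},{},{},{},{},{}]' | python3 drive.py 0.03 20
echo '[{"sz": -0.006},{"sz": -0.015},{"sz": -0.025},{"sz": -0.025},{"sz": -0.015},{"sz": -0.006},{}]' | python3 drive.py
python3 -c "
from h import *
go(.585,.194,.4,np.pi)"
```

```text
time: 9.32
tool_pos: [0.4615, -0.0062, 0.3]
tool_rot: [3.141, -0.005, 3.139]
contact_force: [0.1, 0.0, -0.3]
opening: 0.0919
grip_force: 0.0
time: 9.98
tool_pos: [0.4622, -0.0064, 0.3024]
tool_rot: [-3.141, 0.001, 3.141]
contact_force: [0.2, -1.0, 1.6]
opening: 0.0472
grip_force: 20.0
time: 10.57
tool_pos: [0.4622, -0.0064, 0.3955]
tool_rot: [-3.141, 0.003, 3.141]
contact_force: [-0.3, 0.2, -2.4]
opening: 0.0474
grip_force: 20.0
shift [-0.1227  0.2004 -0.0042] rot [-0.     0.003 -0.001]
```

```bash
echo '[{"sx": -0.008},{"sx": -0.018},{"sx": -0.025},{"sx": -0.025},{"sx": -0.025,"sy": 0.005},{"sx": -0.015,"sy": 0.015},{"sx": -0.007,"sy": 0.025},{"sy": 0.03}]' | python3 drive.py
echo '[{"sy": 0.03},{"sy": 0.03},{"sy": 0.03},{"sy": 0.02},{"sy": 0.01},{"sy": 0.005},{}]' | python3 drive.py
python3 - <<'E'
from h import *
import cv2
go(.585,.194,.307,np.pi)
c=imaging.read_camera("side"); cv2.imwrite("pics/s2.png",cv2.resize(c["image"][50:230,240:400,::-1],None,fx=3,fy=3))
E
```

```text
time: 11.23
tool_pos: [0.587, 0.0682, 0.3914]
tool_rot: [-3.141, -0.003, 3.138]
contact_force: [0.8, -0.2, -1.4]
opening: 0.0472
grip_force: 20.0
time: 11.82
tool_pos: [0.5854, 0.194, 0.393]
tool_rot: [-3.141, -0.002, -3.141]
contact_force: [-0.3, -0.4, -1.9]
opening: 0.0468
grip_force: 20.0
shift [0.0003 0.0001 0.086 ] rot [-0.    -0.002  0.   ]
```

View pics/s2.png

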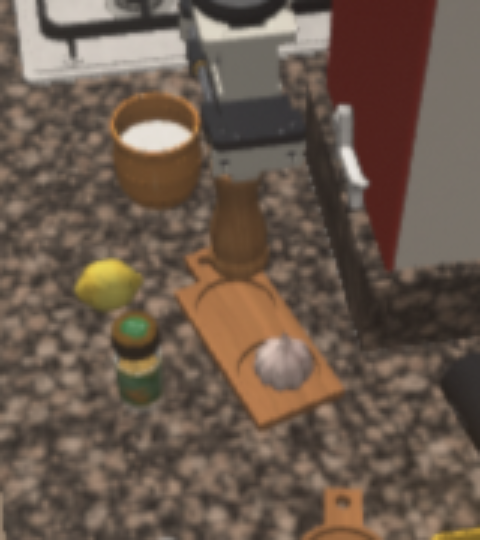

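The mill (238,240) hangs upright above its well, clear of the pot and cabinet, and the garlic stands upright at (283,362). Lowering the mill.

```bash
echo '[{"sz": 0.01},{"sz": 0.02},{"sz": 0.02},{"sz": 0.015},{"sz": 0.01},{"sz": 0.005},{}]' | python3 drive.py
echo '[{"sz": 0.002},{"sz": 0.002},{},{}]' | python3 drive.py
```

```text
time: 12.45
tool_pos: [0.5853, 0.1927, 0.313]
tool_rot: [-3.141, -0.002, 3.14]
contact_force: [-0.3, -0.3, -1.4]
opening: 0.0475
grip_force: 20.0
time: 12.78
tool_pos: [0.5854, 0.1936, 0.3108]
tool_rot: [3.141, 0.001, 3.141]
contact_force: [-0.3, 0.7, -1.9]
opening: 0.0475
grip_force: 20.0
```

```bash
echo '[{"sz": 0.002},{"sz": 0.001},{},{}]' | python3 drive.py
echo '[{"sz": 0.0005},{}]' | python3 drive.py
```

```text
time: 13.12
tool_pos: [0.5855, 0.1936, 0.3085]
tool_rot: [3.141, 0.002, 3.141]
contact_force: [-0.1, -0.7, 6.4]
opening: 0.0474
grip_force: 20.0
time: 13.28
tool_pos: [0.5856, 0.1936, 0.3084]
tool_rot: [3.141, 0.003, 3.141]
contact_force: [-0.8, -1.4, 7.6]
opening: 0.0472
grip_force: 20.0
```

```bash
echo '[{},{},{},{},{},{}]' | python3 drive.py 0.092
echo '[{"sz": -0.015},{"sz": -0.03},{"sz": -0.03},{"sz": -0.02},{}]' | python3 drive.py
python3 - <<'E'
from h import *
import cv2
go(.4595,.2375,.40,np.pi)
c=imaging.read_camera("wrist"); im=c["image"][:,:,::-1].copy()
for p in [(.4595,.2375,.0255),(.585,.194,.17),(.612,.106,.03)]:
    u=proj(c,p); print(p,u.round()); cv2.circle(im,tuple(int(x) for x in u.round()),2,(255,0,255),-1)
cv2.imwrite("pics/w3.png",im)
E
```

```text
time: 13.78
tool_pos: [0.5853, 0.1935, 0.3065]
tool_rot: [-3.142, -0.0, 3.141]
contact_force: [0.3, 0.2, 0.4]
opening: 0.0833
grip_force: 0.0
time: 14.2
tool_pos: [0.5858, 0.1937, 0.407]
tool_rot: [3.14, 0.009, 3.141]
contact_force: [0.1, 0.6, 1.6]
opening: 0.0919
grip_force: 0.0
shift [0.1264 0.0437 0.0059] rot [ 0.002  0.009 -0.001]
(0.4595, 0.2375, 0.0255) [357.  65.]
(0.585, 0.194, 0.17) [320. 211.]
(0.612, 0.106, 0.03) [248. 194.]
```

View pics/w3.png

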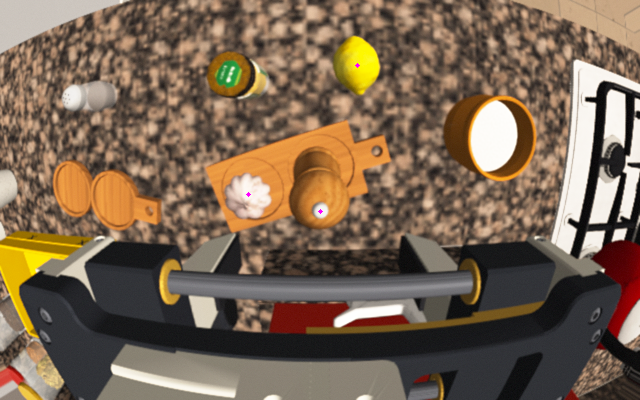

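The mill knob (320,211), garlic (248,194) and lemon (357,66) all fall on their predictions.

```bash
echo '[{"sx": 0.0316,"sy": 0.011},{"sx": 0.0316,"sy": 0.011},{"sx": 0.0316,"sy": 0.011},{"sx": 0.0316,"sy": 0.0107,"sz": 0.02},{"sz": 0.035},{"sz": 0.025},{"sz": 0.01},{}]' | python3 drive.py
python3 -c "
from h import *
go(.4595,.2375,.19,np.pi)"
```

```text
time: 14.92
tool_pos: [0.4581, 0.2371, 0.3088]
tool_rot: [-3.14, -0.006, 3.141]
contact_force: [-0.1, 0.1, 0.8]
opening: 0.0916
grip_force: 0.0
shift [-0.0022  0.0007  0.1187] rot [-0.002 -0.006 -0.001]
```

```bash
echo '[{"sx": -0.002,"sy": 0.001,"sz": 0.02},{"sz": 0.03},{"sz": 0.03},{"sz": 0.02},{"sz": 0.012},{"sz": 0.006},{}]' | python3 drive.py
echo '[{},{},{},{},{},{},{},{}]' | python3 drive.py 0.03 10
echo '[{"sz": -0.01},{"sz": -0.02},{"sz": -0.035},{"sz": -0.035},{"sz": -0.035},{"sz": -0.035},{"sz": -0.02},{}]' | python3 drive.py
python3 -c "
from h import *
go(.607,-.2073,.39,np.pi)"
```

```text
time: 15.5
tool_pos: [0.4614, 0.2382, 0.1933]
tool_rot: [-3.141, -0.001, 3.14]
contact_force: [0.5, 0.6, 0.8]
opening: 0.0921
grip_force: 0.0
time: 16.17
tool_pos: [0.461, 0.2383, 0.194]
tool_rot: [3.142, 0.0, 3.141]
contact_force: [-0.9, -1.0, 2.8]
opening: 0.0514
grip_force: 10.0
time: 16.83
tool_pos: [0.4613, 0.2386, 0.3893]
tool_rot: [3.138, 0.009, 3.141]
contact_force: [0.3, 0.3, -0.3]
opening: 0.0519
grip_force: 10.0
shift [-0.1459 -0.4458 -0.0008] rot [ 0.003  0.009 -0.001]
```

```bash
echo '[{"sx": -0.0061,"sy": -0.0186},{"sx": -0.0122,"sy": -0.0372},{"sx": -0.0122,"sy": -0.0372},{"sx": -0.0122,"sy": -0.0372},{"sx": -0.0122,"sy": -0.0372},{"sx": -0.0122,"sy": -0.0372},{"sx": -0.0122,"sy": -0.0372},{"sx": -0.0122,"sy": -0.0372}]' | python3 drive.py
echo '[{"sx": -0.0122,"sy": -0.0372},{"sx": -0.0122,"sy": -0.0372},{"sx": -0.0122,"sy": -0.0372},{"sx": -0.0122,"sy": -0.0372},{"sx": -0.006,"sy": -0.018},{}]' | python3 drive.py
python3 - <<'E'
from h import *
import cv2
go(.607,-.2073,.2,np.pi)
c=imaging.read_camera("side"); cv2.imwrite("pics/s3.png",cv2.resize(c["image"][200:350,250:420,::-1],None,fx=3,fy=3))
E
```

```text
time: 17.5
tool_pos: [0.5521, -0.0426, 0.3831]
tool_rot: [3.141, -0.002, 3.141]
contact_force: [1.5, 1.1, -0.3]
opening: 0.0515
grip_force: 10.0
time: 18.0
tool_pos: [0.607, -0.2119, 0.3819]
tool_rot: [-3.141, -0.002, 3.136]
contact_force: [0.1, -0.2, -1.7]
opening: 0.0514
grip_force: 10.0
shift [-0.0003  0.0046  0.1819] rot [-0.    -0.002 -0.005]
```

View pics/s3.png

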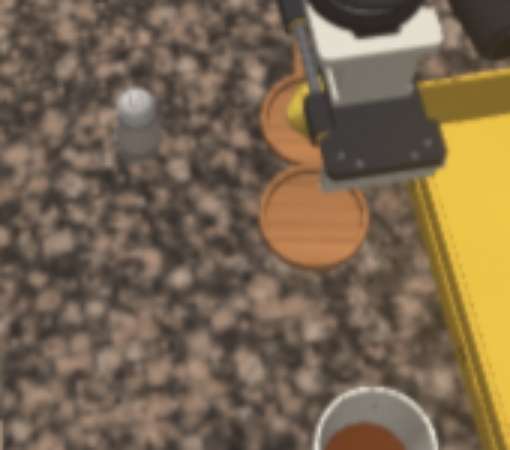

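The lemon is held level (tip visible at 300,108), above the empty far well at (315,215). Lowering it.

```bash
echo '[{"sz": 0.02},{"sz": 0.035},{"sz": 0.035},{"sz": 0.035},{"sz": 0.025},{"sz": 0.012},{"sz": 0.006},{}]' | python3 drive.py
python3 -c "
from h import *
go(.607,-.2073,.2,np.pi)"
```

```text
time: 18.72
tool_pos: [0.6068, -0.2067, 0.2151]
tool_rot: [3.141, -0.001, -3.142]
contact_force: [0.5, 0.1, -0.5]
opening: 0.0516
grip_force: 10.0
shift [-0.0002 -0.0006  0.0151] rot [ 0.001 -0.001  0.   ]
```

```bash
echo '[{"sz": 0.004},{"sz": 0.004},{"sz": 0.003},{"sz": 0.002},{"sz": 0.001},{},{}]' | python3 drive.py
echo '[{"sz": 0.001},{},{}]' | python3 drive.py
```

```text
time: 19.3
tool_pos: [0.6069, -0.2077, 0.2019]
tool_rot: [-3.142, 0.0, 3.141]
contact_force: [-0.7, 0.3, -0.3]
opening: 0.0514
grip_force: 10.0
time: 19.55
tool_pos: [0.6069, -0.2076, 0.2007]
tool_rot: [3.141, 0.0, 3.141]
contact_force: [0.3, -0.3, -1.3]
opening: 0.0519
grip_force: 10.0
```

```bash
echo '[{"sz": 0.001},{"sz": 0.001},{},{}]' | python3 drive.py
```

```text
time: 19.88
tool_pos: [0.607, -0.2076, 0.1999]
tool_rot: [-3.141, 0.001, 3.141]
contact_force: [-3.3, 1.2, 7.4]
opening: 0.0512
grip_force: 10.0
```

Contact. I'll release and lift.

```bash
echo '[{},{},{},{},{},{}]' | python3 drive.py 0.085
echo '[{"sz": -0.015},{"sz": -0.035},{"sz": -0.035},{"sz": -0.035},{"sz": -0.035},{"sz": -0.025},{"sz": -0.01},{}]' | python3 drive.py 0.092
python3 - <<'E'
from h import *
import cv2
go(.4715,-.109,.39,np.pi)
c=imaging.read_camera("wrist"); im=c["image"][:,:,::-1].copy()
for p in [(.607,-.2073,.0315),(.4715,-.109,.09),(.626,-.1175,.006)]:
    u=proj(c,p); print(p,u.round()); cv2.circle(im,tuple(int(x) for x in u.round()),2,(255,0,255),-1)
cv2.imwrite("pics/w4.png",im)
E
```

```text
time: 20.38
tool_pos: [0.6068, -0.2076, 0.1985]
tool_rot: [3.141, -0.0, 3.141]
contact_force: [0.8, -0.2, -0.2]
opening: 0.0837
grip_force: 0.0
time: 21.05
tool_pos: [0.6071, -0.2077, 0.3915]
tool_rot: [-3.139, 0.005, 3.141]
contact_force: [0.1, -1.1, -0.3]
opening: 0.0918
grip_force: 0.0
shift [0.1356 0.0986 0.0006] rot [-0.002  0.005 -0.001]
(0.607, -0.2073, 0.0315) [321. 177.]
(0.4715, -0.109, 0.09) [427.  50.]
(0.626, -0.1175, 0.006) [393. 187.]
```

View pics/w4.png

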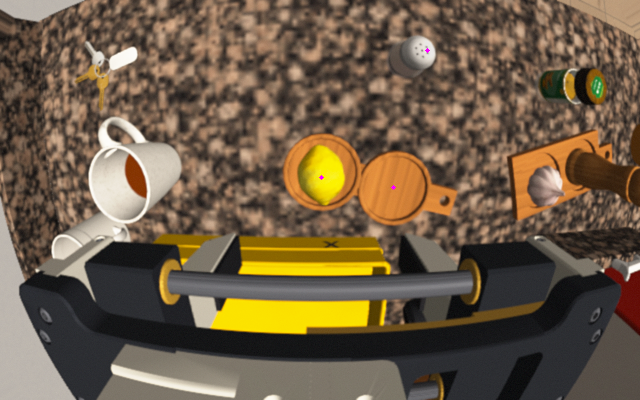

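The lemon is centred in its well (321,177), and the shaker cap is at (423,52), within a few mm of its prediction.

```bash
echo '[{"sx": 0.0271,"sy": 0.0193},{"sx": 0.0271,"sy": 0.0193},{"sx": 0.0271,"sy": 0.0193},{"sx": 0.0271,"sy": 0.0193},{"sx": 0.0271,"sy": 0.0193,"sz": 0.02},{"sz": 0.03},{"sz": 0.015},{}]' | python3 drive.py
python3 -c "
from h import *
go(.4715,-.1105,.214,np.pi)"
```

```text
time: 21.77
tool_pos: [0.4695, -0.11, 0.3189]
tool_rot: [3.138, -0.01, 3.141]
contact_force: [-0.6, 0.2, -0.2]
opening: 0.0917
grip_force: 0.0
shift [-0.003  -0.0009  0.1049] rot [ 0.004 -0.01  -0.001]
```

```bash
echo '[{"sx": -0.001,"sz": 0.02},{"sz": 0.03},{"sz": 0.028},{"sz": 0.016},{"sz": 0.009},{}]' | python3 drive.py
echo '[{},{},{},{},{},{},{},{}]' | python3 drive.py 0.03 15
echo '[{"sz": -0.008},{"sz": -0.02},{"sz": -0.025},{"sz": -0.025},{"sz": -0.015},{"sz": -0.005},{}]' | python3 drive.py
python3 -c "
from h import *
go(.626,-.1175,.3,np.pi)"
```

```text
time: 22.27
tool_pos: [0.472, -0.1109, 0.2186]
tool_rot: [3.14, -0.004, 3.141]
contact_force: [-1.1, 0.4, -0.2]
opening: 0.0915
grip_force: 0.0
time: 22.93
tool_pos: [0.4724, -0.111, 0.2208]
tool_rot: [3.142, 0.0, 3.141]
contact_force: [-0.4, 0.5, -0.5]
opening: 0.043
grip_force: 0.0
time: 23.52
tool_pos: [0.4726, -0.111, 0.3201]
tool_rot: [-3.141, 0.003, 3.141]
contact_force: [0.5, -0.8, -0.7]
opening: 0.0349
grip_force: 14.8
shift [-0.1534 -0.0064  0.0205] rot [-0.001  0.003 -0.001]
```

```bash
python3 - <<'E'
from h import *
import cv2
c=imaging.read_camera("side"); cv2.imwrite("pics/s4.png",cv2.resize(c["image"][130:290,250:410,::-1],None,fx=3.5,fy=3.5)); print(observe()["opening"],observe()["grip_force"])
E
```

```text
0.03487015819290054 14.770014168752823
```

View pics/s4.png

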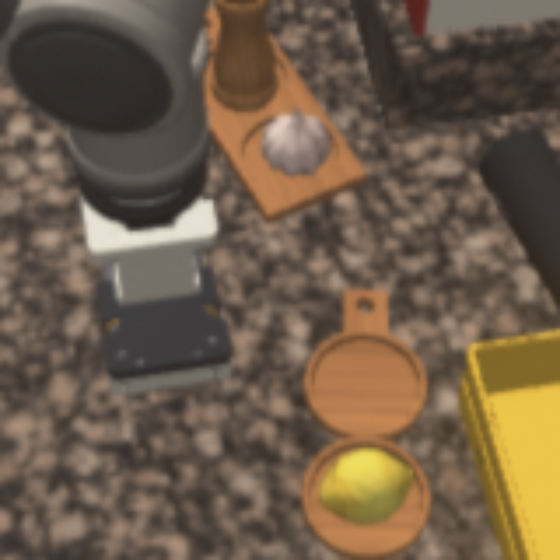

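```bash
python3 - <<'E'
from h import *
import cv2
c=imaging.read_camera("wrist"); im=c["image"][100:320,200:440,::-1].copy(); s=observe()["tool_pos"]
for z in (s[2]-.159,s[2]-.178,.08,0): print(z,proj(c,(s[0],s[1],z)).round())
cv2.imwrite("pics/w5.png",cv2.resize(im,None,fx=2.7,fy=2.7))
E
```

```text
0.15905074500127156 [321. 265.]
0.14005074500127157 [320. 249.]
0.08 [320. 214.]
0 [320. 187.]
```

View pics/w5.png

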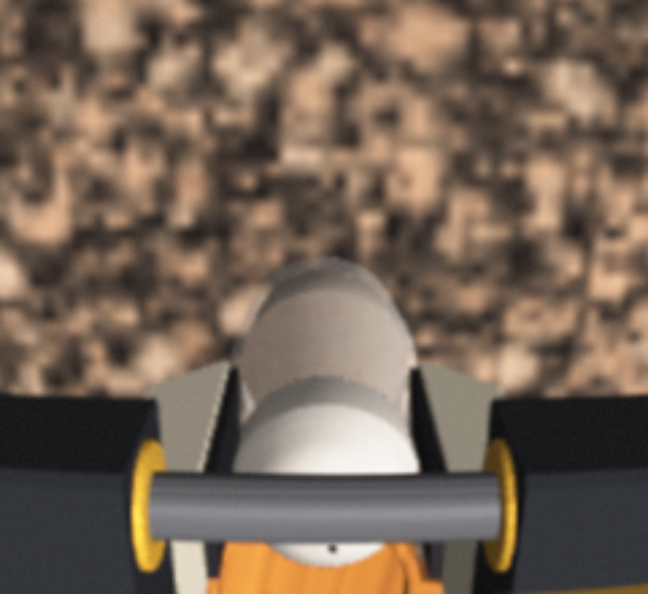

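```bash
python3 - <<'E'
from h import *
c=imaging.read_camera("wrist"); s=observe()["tool_pos"]; print(c["pose"][:3,3].round(3),s.round(4))
for z in np.arange(.05,.13,.01): print(z.round(3),"body rim",proj(c,(s[0]-.022,s[1],z))[1].round(1),"cap rim(z+.074)",proj(c,(s[0]-.017,s[1],z+.074))[1].round(1))
E
```

```text
[ 0.394 -0.111  0.298] [ 0.472  -0.1108  0.3176]
0.05 body rim 177.3 cap rim(z+.074) 212.7
0.06 body rim 180.1 cap rim(z+.074) 218.5
0.07 body rim 183.1 cap rim(z+.074) 224.9
0.08 body rim 186.3 cap rim(z+.074) 232.2
0.09 body rim 189.8 cap rim(z+.074) 240.3
0.1 body rim 193.7 cap rim(z+.074) 249.5
0.11 body rim 198.0 cap rim(z+.074) 260.0
0.12 body rim 202.7 cap rim(z+.074) 272.0
```

The shaker is held upright, with its cap edge at (330,380) and base at (330,258) in the crop. Its base is about 0.09–0.10 m up, so I'll carry it over and lower it by feel.

```bash
echo '[{"sx": -0.008,"sy": -0.0004},{"sx": -0.018,"sy": -0.001},{"sx": -0.028,"sy": -0.001},{"sx": -0.03,"sy": -0.001},{"sx": -0.03,"sy": -0.001},{"sx": -0.022,"sy": -0.001},{"sx": -0.012,"sy": -0.001},{"sx": -0.0054}]' | python3 drive.py
echo '[{"sz": 0.01},{"sz": 0.02},{"sz": 0.018},{"sz": 0.01},{"sz": 0.006},{},{}]' | python3 drive.py
python3 -c "
from h import *
go(.626,-.1175,.2268,np.pi);print(observe()['tool_pos'])"
```

```text
time: 24.33
tool_pos: [0.6276, -0.1175, 0.3167]
tool_rot: [3.141, -0.001, 3.141]
contact_force: [-1.1, 0.0, -1.7]
opening: 0.0347
grip_force: 14.8
time: 24.92
tool_pos: [0.6258, -0.1176, 0.255]
tool_rot: [3.142, 0.0, 3.141]
contact_force: [0.5, -0.6, -0.5]
opening: 0.0348
grip_force: 14.8
shift [-0.0002  0.0001  0.0282] rot [ 0.     0.    -0.001]
[ 0.62577654 -0.11759211  0.25497095]
```

```bash
echo '[{"sz": 0.004},{"sz": 0.004},{"sz": 0.004},{"sz": 0.002},{},{}]' | python3 drive.py
echo '[{"sz": 0.002},{"sz": 0.001},{}]' | python3 drive.py
echo '[{"sz": 0.002},{"sz": 0.001},{}]' | python3 drive.py
```

```text
time: 25.42
tool_pos: [0.6258, -0.1175, 0.2406]
tool_rot: [3.141, -0.0, 3.141]
contact_force: [0.2, -0.7, -0.1]
opening: 0.0349
grip_force: 14.8
time: 25.67
tool_pos: [0.6258, -0.1175, 0.2375]
tool_rot: [3.141, -0.0, 3.141]
contact_force: [0.4, 0.6, -0.7]
opening: 0.035
grip_force: 14.8
time: 25.92
tool_pos: [0.6258, -0.1175, 0.2347]
tool_rot: [3.142, -0.0, 3.141]
contact_force: [-0.4, 0.3, -1.0]
opening: 0.0346
grip_force: 14.8
```

```bash
echo '[{"sz": 0.002},{"sz": 0.001},{}]' | python3 drive.py
echo '[{"sz": 0.001},{"sz": 0.001},{}]' | python3 drive.py
```

```text
time: 26.17
tool_pos: [0.6264, -0.1175, 0.2345]
tool_rot: [-3.141, 0.004, 3.141]
contact_force: [-3.9, 0.9, 12.4]
opening: 0.0347
grip_force: 15.8
time: 26.42
tool_pos: [0.6267, -0.1178, 0.2342]
tool_rot: [-3.14, 0.006, 3.141]
contact_force: [-4.4, 0.0, 20.9]
opening: 0.0346
grip_force: 16.4
```

```bash
echo '[{"sz": -0.002},{"sz": -0.002},{}]' | python3 drive.py
echo '[{},{},{},{},{},{}]' | python3 drive.py 0.085
echo '[{"sz": -0.015},{"sz": -0.03},{"sz": -0.035},{"sz": -0.035},{"sz": -0.035},{"sz": -0.02},{},{}]' | python3 drive.py
python3 - <<'E'
from h import *
import cv2
c=imaging.read_camera("wrist"); im=c["image"][:,:,::-1].copy()
for p in [(.607,-.2073,.0315),(.626,-.1175,.096),(.626,-.1175,.006),(.612,.106,.03),(.585,.194,.176)]:
    u=proj(c,p); print(p,u.round()); cv2.circle(im,tuple(int(x) for x in u.round()),2,(255,0,255),-1)
cv2.imwrite("pics/w6.png",im)
E
```

```text
time: 26.67
tool_pos: [0.6259, -0.1175, 0.2343]
tool_rot: [-3.141, 0.001, 3.141]
contact_force: [-1.5, -0.7, 7.6]
opening: 0.0348
grip_force: 15.4
time: 27.17
tool_pos: [0.6258, -0.1175, 0.2334]
tool_rot: [3.141, -0.0, 3.141]
contact_force: [-0.5, -0.0, 0.4]
opening: 0.0704
grip_force: 0.0
time: 27.83
tool_pos: [0.6258, -0.1175, 0.4049]
tool_rot: [-3.141, 0.003, 3.141]
contact_force: [-0.0, 1.0, 0.5]
opening: 0.0853
grip_force: 0.0
(0.607, -0.2073, 0.0315) [244. 160.]
(0.626, -0.1175, 0.096) [320. 189.]
(0.626, -0.1175, 0.006) [320. 171.]
(0.612, 0.106, 0.03) [492. 167.]
(0.585, 0.194, 0.176) [622. 174.]
```

View pics/w6.png

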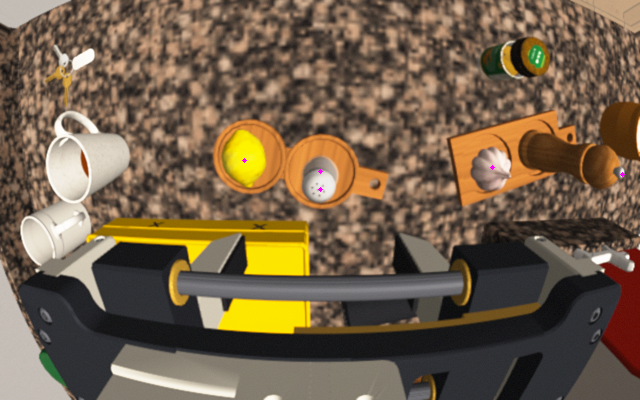

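All four things stand in their wells: lemon (243,158), shaker (320,182), garlic (491,168) and mill (575,160). The jar and mug are undisturbed.

```bash
python3 -c "
from cell import robot, imaging, ticket, observe
print(ticket.hand_in())"
```

```text
the job is handed in; nothing more can be done
None
```

Both kits are made up and handed in at about 28 s of the 93 s: the last picture showed mill, garlic, shaker and lemon in their assigned wells with the jar and mug in place and the pot only partly in view; hand-in returned no verdict.

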